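# Rack stripped shaft parts for refitting, in reverse order

## Task

The four parts stripped from an idler shaft stand on the steel wash rack in the order they came off, the first off next to its handle. Move them to the pegs of the wooden assembly rack in the reverse order, ready for refitting: the last part off (furthest from the wash rack's handle) over the peg next to the wooden rack's handle, and so on, so that the first part off ends furthest from that handle. Lower each part until it lies flat on the board before letting go; do not drop it.

Things in the scene. Friction and masses are not known exactly. Their poses are not given: they have to be found in the camera images.
- wash_rack: Wash rack (mm): grey folded steel channel, dark drain slots, steel bar handle; fixed, 64 wide (x), 292 long (y). Origin: underside, below the middle of the peg row; z up, y along the row away from the handle. Parts rest on its top face, z = 25. Pegs (diameter 9, 44 high) at x = 0, y = -93 (next to the handle), -31, 31, 93. Bow handle across the -y end at y = -147, 41 above the top face.
- assembly_rack: Assembly rack (mm): light wooden board, black handle, empty at the start; fixed, 64 wide (x), 292 long (y). Origin: underside, below the middle of the peg row; z up, y along the row away from the handle. Parts rest on its top face, z = 25. Pegs (diameter 9, 44 high) at x = 0, y = -93 (next to the handle), -31, 31, 93. Bow handle across the -y end at y = -147, 41 above the top face.
- bearing: Sealed ball bearing: flat steel ring with a black annular seal, outside diameter 47, height 12 mm, with a plain through bore of diameter 25 mm (8 mm of play all round on a 9 mm peg); 0.06 to 0.23 kg. Starts over one of the wash rack's pegs, on its top face; which one varies. Origin: centre of the underside; z along the axis.
- gear: Spur gear: dark steel with 22 teeth, outside diameter 48, height 20 mm, with a plain through bore of diameter 25 mm (8 mm of play all round on a 9 mm peg); 0.06 to 0.23 kg. Starts over one of the wash rack's pegs, on its top face; which one varies. Origin: centre of the underside; z along the axis.
- sleeve: Distance sleeve: plain bright steel tube, the tall thin one, outside diameter 34, height 38 mm, with a plain through bore of diameter 25 mm (8 mm of play all round on a 9 mm peg); 0.06 to 0.23 kg. Starts over one of the wash rack's pegs, on its top face; which one varies. Origin: centre of the underside; z along the axis.
- pulley: V-belt pulley: dark grey, with a groove round it and a bright hub, outside diameter 52, height 22 mm, with a plain through bore of diameter 25 mm (8 mm of play all round on a 9 mm peg); 0.06 to 0.23 kg. Starts over one of the wash rack's pegs, on its top face; which one varies. Origin: centre of the underside; z along the axis.
- peg_bearing: The wash rack's peg on which the bearing stands at the start (all four pegs look alike: diameter 9, 44 mm high; it stays where it is). Origin: centre of its foot, at the rack's top face.
- peg_gear: The wash rack's peg on which the gear stands at the start (all four pegs look alike: diameter 9, 44 mm high; it stays where it is). Origin: centre of its foot, at the rack's top face.
- peg_sleeve: The wash rack's peg on which the sleeve stands at the start (all four pegs look alike: diameter 9, 44 mm high; it stays where it is). Origin: centre of its foot, at the rack's top face.
- peg_pulley: The wash rack's peg on which the pulley stands at the start (all four pegs look alike: diameter 9, 44 mm high; it stays where it is). Origin: centre of its foot, at the rack's top face.
Mind the look-alikes: they are no part of the job. What is shaped like the gear but green is not meant.

How it is judged:
By the outcome, as a careful person would: the job done as asked, in the order asked, and still so for the second after the job is handed in, with the robot touching nothing.
It also fails if it takes over 83 s, if anything falls off the work surface, if the arm or the gripper's body presses on something with over 40 N, if the wrist force passes 120 N, or if a joint passes its speed limit or range.

## Robot

A 6-joint arm with a two-finger parallel gripper is mounted at the origin on a cart in front of the work surface, level with it; the furniture and walls round the work are solid. World frame = base frame: x ahead of the robot, y to its left, z up, the work surface at z = 0. Lengths are in m, angles in rad, forces in N, time in s.
With the tool pointing down it reaches from about 0.25 to 0.725 m from the base axis. Payload 4 kg.
Tool frame: the origin (TCP) lies between the finger pads; the fingertips stand 8 mm ahead of it and the grasp point (between the pads) lies 11 mm behind it (bot.tip_reach is the distance from the TCP to the fingertips, in m); z points along the fingers, y is the line along which they close (so a half turn about z gives the same grasp; the last joint's range is limited). The gripper opens to 85 mm and grips with 20 to 120 N. Pads are 22 mm wide; open, the fingers measure 114 mm over their backs; the gripper's body (76 mm by 85 mm) begins 54 mm behind the grasp point. The pads swing forward as they close: fully open they stand 13 mm farther back than shut.
Start: joints at [-1.244, 0.241, 0.005, 1.335, 0, 1.571], TCP at [0.161, -0.474, 0.239] pointing down, gripper open.
Joint ranges: [-2.72, 2.72], [-1.05, 1.87], [-1.09, 1.28], [-1.99, 2.15], [-1.42, 1.44], [-3.14, 3.14]. Speed limits (rad/s): [2.79, 2.79, 3.14, 3.14, 3.14, 3.14].

## Interface

Orientations are given as a unit quaternion [x, y, z, w].
In Python, from workcell import bot gives the robot as it stands.
- The arm moves only by the tool move_arm, never from a script. Its argument "deltas" is a list of rows, each a list of 7 numbers: the opening, from 0 (shut) to 1 (fully open), then the shift along the tool's x, y, z in mm, then the turn, a rotation vector about the tool's x, y, z in degrees. In form: [[gripper, tx, ty, tz, ax, ay, az], ...]. A call has 1 to 10 rows; each row shifts and turns the commanded pose from where the row before left it, along the tool's axes as they then stand; what a row does not reach is not made up. A row lasts 1/12 s, in which the tool goes at most 41.7 mm and 7.16 degrees, less where a joint would pass 70% of its speed; a pose out of reach is approached as far as the arm can. A call is refused whole if a number of a shift passes 41.7 or a number of a turn 7.16, either way. A call with a gripper value outside its range is refused whole. The fingers move at their own pace and stop on an object; the grip force is fixed at half the most. Time passes only in rows, so rows that do not move let the fingers close. It gives the time, the measured TCP pose, the force, the opening and the grip force at its end, in the units of the state.
- bot.get_obs(): the state, without advancing time (a new reading comes with each control period).
- bot.camera(name): name is "scene" or "top"; returns the picture (420x560x3 uint8, blue, green, red); there is no depth.
- bot.calibration(name): a dict with "K" (3x3 intrinsics, pixels), "dist_coeffs" ([k1, k2, p1, p2, k3] as OpenCV has them; the pictures are not rectified), "position" and "orientation" of the camera in the world. Camera axes: x right, y down, z forward; pixel columns grow to the right and rows downward; lengths in m; the calibration is good to about 2 mm. A picture is of the moment at which its call begins. calibration takes no time and is no camera call.
- bot.job_done(): hands the job in; it is judged then, once.
Trained networks look in the newest picture that a camera, given by its name, has taken for a name from the list of things; names that differ only in an ending like _2 or _b are one class to them, and where a whole thing is asked for, a point or a joint stands for the part that bears it (a point fixed in the world has none). Each returns a list of dicts, best first, with "conf" (0 to 1); they miss things now and then, are a little off and sometimes report something else, mostly with a low value. They report only what shows in the picture. A call takes as long as a camera call. They do not tell look-alikes from the thing itself.
- bot.outline_of(query, camera): "pixels" (420x560 bool, what is visible of it) and "rect" ([left, top, width, height] in pixels, round what is visible of it).
The state is a dict: "clock": time; "joint_pos": joint angles; "joint_vel": joint speeds; "tau": joint torques, N m; "eef_pos": TCP position; "tool_rot": TCP orientation; "ft_force": force on the tool from outside, world axes, zero at the start; "ft_torque": the same for the moment, N m; "grip_width": finger opening in m; "grasp_force": force on a finger pad.
Only numpy, scipy, OpenCV 4.12 (cv2) and the standard library are available. Lean on these libraries where they do the work, as an engineer would, in place of code of your own. Each camera call takes 0.05 s, during which the arm holds its last target. There are 200 camera calls.

## Working session

There is one attempt and no reset: what is moved stays moved. The work goes in short steps, Python scripts to look and compute and a tool call to move; the robot and the scene stay as the last step left them, time stands still between calls to the robot, and variables do not carry over. Pictures are saved under pics/ and viewed, at most 14 in all, crops included, and the job is handed in when it is done.

Besides the shell and the picture viewer there is one more tool, called after "Call:" as name(argument=value, ...) on one line, values as JSON. move_arm: Moves the arm, as the interface text tells. Its arguments: {"type":"object","properties":{"deltas":{"type":"array","items":{"type":"array","items":{"type":"number"}}}},"required":["deltas"]}

```bash
mkdir -p pics; ls; python3 - <<'E'
from workcell import bot
import cv2
for c in("scene","top"):
    cv2.imwrite(f"pics/{c}0.png",bot.camera(c)); k=bot.calibration(c); print(c,k)
o=bot.get_obs(); print(o)
E
```

```text
pics
scene {'K': array([[407.47571613,   0.        , 282.25447091],
       [  0.        , 407.47571613, 211.18776316],
       [  0.        ,   0.        ,   1.        ]]), 'dist_coeffs': array([-0.0935743,  0.       ,  0.       ,  0.       ,  0.       ]), 'position': array([ 0.17262384, -0.34618475,  0.60106469]), 'orientation': array([ 0.87474619, -0.21782001,  0.09993704, -0.42117234])}
top {'K': array([[402.90923363,   0.        , 273.74791674],
       [  0.        , 402.90923363, 207.41844151],
       [  0.        ,   0.        ,   1.        ]]), 'dist_coeffs': array([-0.07505119,  0.        ,  0.        ,  0.        ,  0.        ]), 'position': array([0.30562766, 0.29179939, 0.87697333]), 'orientation': array([-0.65717607,  0.74609586, -0.07830733,  0.07299693])}
{'clock': 0.1, 'joint_pos': array([-1.24403292e+00,  2.41358409e-01,  3.86990930e-03,  1.33524629e+00,
        2.07259513e-05,  1.57079308e+00]), 'joint_vel': array([ 0.00118146, -0.00261961,  0.00151961,  0.00019029, -0.00051848,
       -0.00019584]), 'tau': array([-4.48022711e-04, -3.73138797e+01,  2.53010023e+01,  1.08871772e-02,
       -3.87439388e-05, -7.19121658e-06]), 'eef_pos': array([ 0.16031452, -0.47300713,  0.23849581]), 'tool_rot': array([ 9.86682146e-01,  1.62657317e-01, -1.47424332e-04, -9.58008304e-04]), 'ft_force': array([-0.77382328,  0.48598588,  0.22700552]), 'ft_torque': array([ 0.00259325,  0.01324308, -0.04834724]), 'grasp_force': 0.0, 'grip_width': 0.08559862001610576}
```

View pics/top0.png

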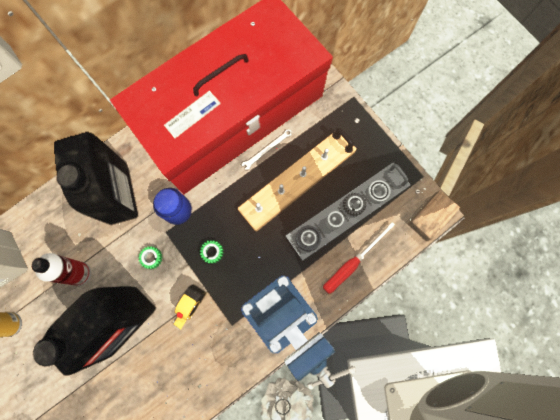

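View pics/scene0.png

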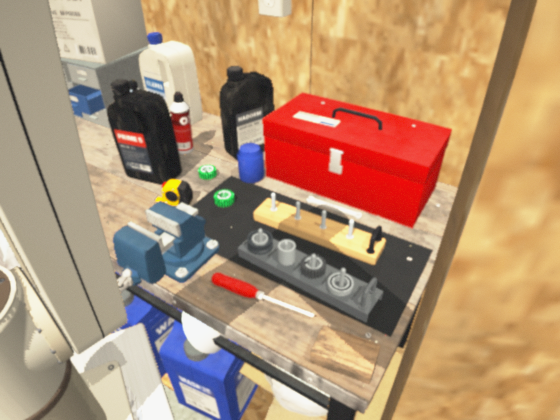

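The top view shows the wash rack with its handle at about (400,175) and parts at (379,189), (354,204), (336,219) and (309,237). The wooden rack's handle is at (343,142). The green gears at (211,251) and (149,257) are decoys; the dark gear is the one on the rack. I'll run the networks and enlarge a crop to check this.

```bash
cat > h.py <<'E'
from workcell import bot
import numpy as np, cv2
from scipy.spatial.transform import Rotation as R
def ray(c,uv):
    k=bot.calibration(c); p=cv2.undistortPoints(np.float64([[uv]]),k["K"],k["dist_coeffs"])[0,0]
    return k["position"],R.from_quat(k["orientation"]).apply([p[0],p[1],1])
def onz(c,uv,z):
    o,d=ray(c,uv); return o+d*(z-o[2])/d[2]
def proj(c,P):
    k=bot.calibration(c); r=R.from_quat(k["orientation"]).inv(); P=np.float64(P).reshape(-1,3)
    return cv2.projectPoints(P,r.as_rotvec(),r.apply(-k["position"]),k["K"],k["dist_coeffs"])[0][:,0]
E
python3 - <<'E'
from h import *
zs=dict(bearing=.031,gear=.035,sleeve=.044,pulley=.036,wash_rack=.02,assembly_rack=.02)
for c in("top","scene"):
    im=bot.camera(c)
    a,b,w,h=(230,125,190,140) if c=="top" else (220,180,220,140)
    cv2.imwrite(f"pics/{c}1.png",cv2.resize(im[b:b+h,a:a+w],None,fx=3.6,fy=3.6,interpolation=cv2.INTER_CUBIC))
    for n in zs:
        for d in bot.outline_of(n,c)[:3]:
            v,u=np.nonzero(d["pixels"]); m=(u.mean(),v.mean())
            print(c,n,round(d["conf"],2),d["rect"],np.round(m,1),onz(c,m,zs[n]).round(4)[:2])
            if n.endswith("rack"): np.save(f"{n}_{c}.npy",d["pixels"]) if d is not None and d["conf"]>.5 else 0
E
```

```text
top bearing 0.7 [344.2, 192.2, 22.7, 26.7] [354.3 204.1] [0.4742 0.1005]
top gear 0.81 [344.1, 192.4, 22.8, 23.0] [354.1 203.8] [0.4741 0.1018]
top gear 0.65 [140.3, 246.1, 20.9, 23.2] [150.2 257.5] [0.4141 0.5451]
top gear 0.53 [199.2, 240.5, 21.9, 21.6] [210.9 251.6] [0.4108 0.4164]
top sleeve 0.57 [326.0, 212.8, 16.8, 16.8] [334.5 219.5] [0.4442 0.1503]
top pulley 0.62 [295.0, 221.5, 23.7, 31.6] [308.1 238.8] [0.412  0.2107]
top wash_rack 0.58 [285.6, 160.5, 126.1, 100.0] [351.6 208.2] [0.4682 0.1054]
top assembly_rack 0.91 [237.9, 128.9, 120.7, 99.6] [296.8 179. ] [0.5487 0.2148]
scene bearing 0.84 [329.5, 274.1, 25.8, 24.0] [340.  284.4] [0.4927 0.0459]
scene bearing 0.25 [338.9, 269.7, 2.8, 16.3] [341.5 277.9] [0.504  0.0578]
scene gear 0.71 [300.3, 255.9, 26.4, 21.8] [313.1 267.2] [0.4694 0.1031]
scene gear 0.66 [196.8, 165.3, 19.5, 10.4] [207.3 172. ] [0.4034 0.5131]
scene gear 0.5 [213.7, 186.6, 22.9, 20.0] [223.9 198.1] [0.4003 0.3889]
scene sleeve 0.87 [275.7, 240.7, 20.1, 23.7] [286.3 253.8] [0.4374 0.1509]
scene pulley 0.73 [246.6, 226.5, 26.5, 28.1] [259.9 242.7] [0.409  0.2116]
scene wash_rack 0.57 [238.3, 238.3, 146.2, 83.7] [318.5 282.4] [0.4661 0.0767]
scene assembly_rack 0.69 [253.5, 192.6, 130.7, 71.6] [321.6 230. ] [0.5502 0.2005]
```

View pics/top1.png

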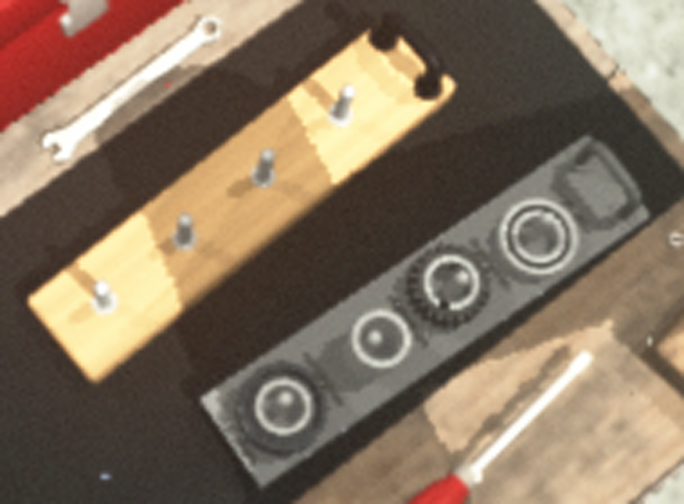

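View pics/scene1.png

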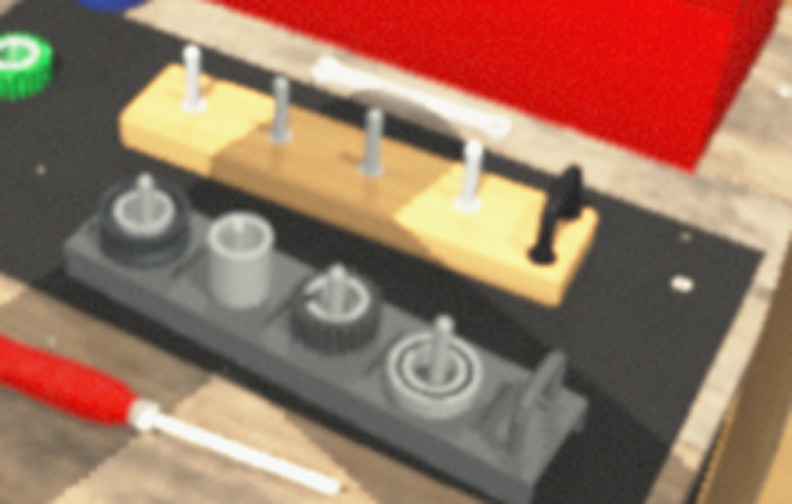

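From the wash rack's handle the order is bearing, gear (dark, crop 451,281), sleeve, pulley. That makes the wooden rack's order, from its handle, pulley, sleeve, gear, bearing. Next I'll fit the rack poses from the peg pixels.

```bash
cat > fit.py <<'E'
from h import *
from scipy.optimize import least_squares
T=lambda L:np.array(L)/3.6+[230,125]-.36
S=lambda L:np.array(L)/3.6+[220,180]-.36
ys=[-93,-31,31,93]
def P(q,i,z):
    y=ys[i]/1e3; return [q[0]-np.sin(q[2])*y,q[1]+np.cos(q[2])*y,z]
aobs=[("top",i,.0685,u) for i,u in enumerate(T([(347,89),(267,154),(186,217),(103,285)]))]+\
 [("top",i,.025,u) for i,u in enumerate(T([(341,120),(262,182),(183,247),(102,308)]))]+\
 [("scene",i,.068,u) for i,u in enumerate(S([(472,145),(375,112),(282,81),(192,50)]))]+\
 [("scene",i,.025,u) for i,u in enumerate(S([(467,207),(371,171),(280,137),(194,106)]))]
wobs=[("scene",i,.068,S([u])[0]) for i,u in [(0,(443,320)),(1,(339,269)),(3,(146,179))]]
pts=[("top",T([u])[0],z) for u,z in [((538,236),.037),((451,281),.045),((381,338),.063),((283,405),.047)]]
pts+=[("scene",S([u])[0],z) for u,z in [((434,369),.037),((338,300),.045),((241,234),.063),((144,212),.047)]]
def solve(obs,th):
    f=lambda q:np.concatenate([proj(c,P(q,i,z))[0]-u for c,i,z,u in obs])
    s=least_squares(f,[.5,.15,th],loss="soft_l1"); print(s.x.round(4),np.degrees(s.x[2]),s.fun.reshape(-1,2).round(1).tolist()); return s.x
if __name__=="__main__":
    qa=solve(aobs,.5); print([np.round(P(qa,i,.025),4).tolist() for i in range(4)])
    for c in("top","scene"): solve([o for o in aobs if o[0]==c],.5)
    qw=solve(wobs,.5); print([np.round(P(qw,i,.025),4).tolist() for i in range(4)])
    for c,u,z in pts: print(c,onz(c,u,z).round(4))
E
python3 fit.py
```

```text
[0.5384 0.2286 0.5572] 31.92764133640495 [[-0.2, 2.0], [-0.4, 1.6], [-0.7, 2.1], [-1.0, 1.7], [-0.9, 0.2], [-0.3, -0.1], [-0.1, -1.0], [0.3, -0.3], [1.0, 1.1], [0.4, 0.8], [0.2, 0.4], [0.5, 0.6], [0.4, -0.5], [0.4, -0.1], [0.5, 0.3], [0.4, 0.2]]
[[0.5876, 0.1497, 0.025], [0.5548, 0.2023, 0.025], [0.522, 0.2549, 0.025], [0.4892, 0.3075, 0.025]]
[0.5402 0.2275 0.558 ] 31.97060581260863 [[0.1, 1.2], [0.1, 0.7], [-0.3, 1.3], [-0.5, 0.8], [-0.6, -0.6], [0.1, -1.0], [0.3, -1.8], [0.7, -1.2]]
[0.5381 0.2301 0.5547] 31.779587546432058 [[0.4, 0.8], [-0.1, 0.4], [-0.2, 0.1], [0.2, 0.2], [-0.2, -0.8], [-0.1, -0.4], [0.0, -0.1], [0.0, -0.1]]
[0.4552 0.1318 0.471 ] 26.98453652140046 [[0.3, -0.1], [-0.4, 0.1], [0.1, -0.1]]
[[0.4974, 0.049, 0.025], [0.4693, 0.1042, 0.025], [0.4411, 0.1595, 0.025], [0.413, 0.2147, 0.025]]
top [0.4967 0.0432 0.037 ]
top [0.4743 0.1018 0.045 ]
top [0.4428 0.1514 0.063 ]
top [0.4139 0.2109 0.047 ]
scene [0.4926 0.046  0.037 ]
scene [0.4705 0.1042 0.045 ]
scene [0.4406 0.1557 0.063 ]
scene [0.4093 0.212  0.047 ]
```

```bash
cat >> h.py <<'E'
def go(x,y,z,hd,n=None,o=None):
    "tool shift/turn from the measured pose to a down-pointing pose with tool-x heading hd (deg)"
    o=o or bot.get_obs(); r=R.from_quat(o["tool_rot"]); ax=r.as_matrix()[:,0]; h=np.degrees(np.arctan2(ax[1],ax[0]))
    d=np.array([x,y,z])-o["eef_pos"]; turn=(h-hd+180)%360-180
    print("pose",o["eef_pos"].round(4),"h",h.round(1),"clock",round(o["clock"],2),"down",r.as_matrix()[:,2].round(3))
    print("total shift mm",(r.inv().apply(d)*1e3).round(1),"turn",turn.round(1))
    if n:
        for i in range(n):
            a=np.radians(h-turn*i/n); s=d/n*1e3
            print([round(float(s[0]*np.cos(a)+s[1]*np.sin(a)),1),round(float(s[0]*np.sin(a)-s[1]*np.cos(a)),1),round(float(-s[2]),1),round(-0+turn/n,2)])
E
python3 - <<'E'
from h import *
print(bot.tip_reach)
for n,u,z in [("toolbox front bottom",(187,187),.0),("box front bottom R",(328,70),.0),("lid front edge",(172,183),.12),("lid R",(330,55),.12),("vise",(280,300),.08),("visehandle",(310,355),.08)]: print(n,onz("top",u,z).round(3))
go(.4116,.2115,.16,117,20)
E
```

```text
0.008
toolbox front bottom [0.568 0.462 0.   ]
box front bottom R [0.818 0.099 0.   ]
lid front edge [0.544 0.467 0.12 ]
lid R [0.783 0.116 0.12 ]
vise [0.295 0.286 0.08 ]
visehandle [0.186 0.243 0.08 ]
pose [ 0.1605 -0.4735  0.2393] h 18.7 clock 0.8 down [-0. -0. -1.]
total shift mm [ 457.7 -568.2   79.3] turn -98.3
[22.9, -28.4, 4.0, np.float64(-4.91)]
[25.2, -26.3, 4.0, np.float64(-4.91)]
[27.4, -24.1, 4.0, np.float64(-4.91)]
[29.4, -21.7, 4.0, np.float64(-4.91)]
[31.1, -19.1, 4.0, np.float64(-4.91)]
[32.6, -16.3, 4.0, np.float64(-4.91)]
[33.9, -13.5, 4.0, np.float64(-4.91)]
[34.9, -10.5, 4.0, np.float64(-4.91)]
[35.7, -7.5, 4.0, np.float64(-4.91)]
[36.2, -4.4, 4.0, np.float64(-4.91)]
[36.5, -1.3, 4.0, np.float64(-4.91)]
[36.4, 1.8, 4.0, np.float64(-4.91)]
[36.1, 5.0, 4.0, np.float64(-4.91)]
[35.6, 8.0, 4.0, np.float64(-4.91)]
[34.8, 11.1, 4.0, np.float64(-4.91)]
[33.7, 14.0, 4.0, np.float64(-4.91)]
[32.4, 16.8, 4.0, np.float64(-4.91)]
[30.8, 19.5, 4.0, np.float64(-4.91)]
[29.0, 22.1, 4.0, np.float64(-4.91)]
[27.0, 24.5, 4.0, np.float64(-4.91)]
```

Call:
move_arm(deltas=[[1, 23, -28.4, 0, 0, 0, -4.9], [1, 25, -26.3, 0, 0, 0, -4.9], [1, 27.4, -24, 0, 0, 0, -4.9], [1, 29.4, -21.7, 0, 0, 0, -4.9], [1, 31, -19, 2, 0, 0, -4.9], [1, 32.6, -16.3, 2, 0, 0, -4.9], [1, 34, -13.5, 2, 0, 0, -4.9], [1, 35, -10.5, 4, 0, 0, -4.9], [1, 35.7, -7.5, 4, 0, 0, -4.9], [1, 36.2, -4.4, 4, 0, 0, -4.9]])

```text
clock: 1.63
eef_pos: [0.2866, -0.1297, 0.2215]
tool_rot: [0.829, 0.559, 0.0, 0.001]
ft_force: [0.8, 0.6, -0.7]
grip_width: 0.0854
grasp_force: 0.0
```

Call:
move_arm(deltas=[[1, 36.5, -1.3, 4, 0, 0, -4.9], [1, 36.4, 1.8, 4, 0, 0, -4.9], [1, 36, 5, 4, 0, 0, -4.9], [1, 35.6, 8, 4, 0, 0, -4.9], [1, 34.8, 11, 4, 0, 0, -4.9], [1, 33.7, 14, 4, 0, 0, -4.9], [1, 32.4, 16.8, 4, 0, 0, -4.9], [0.85, 30.8, 19.5, 4, 0, 0, -4.9], [0.85, 29, 22, 4, 0, 0, -4.9], [0.85, 27, 24.5, 4, 0, 0, -4.9]])

```text
clock: 2.47
eef_pos: [0.4131, 0.2127, 0.1812]
tool_rot: [0.522, 0.853, 0.0, 0.0]
ft_force: [0.7, 0.2, -0.6]
grip_width: 0.0727
grasp_force: 0.0
```

```bash
python3 - <<'E'
from h import *
go(.4116,.2115,.16,117)
E
```

```text
pose [0.4131 0.2127 0.1812] h 117.0 clock 2.47 down [ 0.  0. -1.]
total shift mm [-0.4 -1.9 21.2] turn 0.0
```

Call:
move_arm(deltas=[[0.85, 0, -2, 30, 0, 0, 0], [0.85, 0, 0, 30, 0, 0, 0], [0.85, 0, 0, 25, 0, 0, 0], [0.85, 0, 0, 20, 0, 0, 0], [0.85, 0, 0, 15, 0, 0, 0], [0.85, 0, 0, 12, 0, 0, 0], [0.85, 0, 0, 8, 0, 0, 0], [0.85, 0, 0, 2, 0, 0, 0], [0.85, 0, 0, 0, 0, 0, 0]])

```text
clock: 3.22
eef_pos: [0.4108, 0.2097, 0.039]
tool_rot: [0.525, 0.851, -0.0, -0.0]
ft_force: [-0.3, 0.2, -0.8]
grip_width: 0.0728
grasp_force: 0.0
```

```bash
python3 - <<'E'
from h import *
for c in("top","scene"):
    im=bot.camera(c); a,b,w,h=(230,150,160,130) if c=="top" else (200,180,160,130)
    cv2.imwrite(f"pics/{c}2.png",im[b:b+h,a:a+w])
a=[cv2.resize(cv2.imread(f"pics/{c}2.png"),None,fx=2.5,fy=4 if 0 else 2.5,interpolation=cv2.INTER_CUBIC) for c in("top","scene")]
cv2.imwrite("pics/g2.png",np.hstack(a))
E
```

```text
(no output)
```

View pics/g2.png

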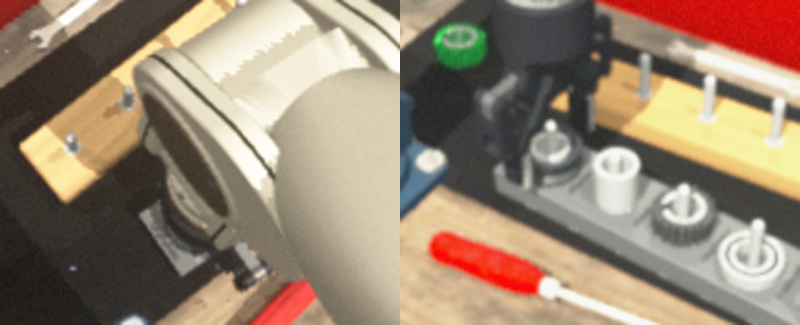

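The scene view shows the fingers either side of the pulley. I'll check the fore-and-aft alignment by projecting where the pads should appear.

```bash
python3 - <<'E'
from h import *
p=np.array([.4108,.2097,.036]); n=np.array([np.cos(np.radians(27)),np.sin(np.radians(27)),0])
k=lambda P:((proj("scene",P)[0]-[200,180])*2.5+[400,0]).round()
for s in(-.04,0,.04): print(s,k(p+s*n),k(p+s*n+[0,0,.03]))
print(k([.413,.2147,.069]))
E
```

```text
-0.04 [522. 186.] [519. 158.]
0 [553. 157.] [551. 130.]
0.04 [582. 130.] [581. 103.]
[551. 122.]
```

Call:
move_arm(deltas=[[0, 0, 0, 0, 0, 0, 0], [0, 0, 0, 0, 0, 0, 0], [0, 0, 0, 0, 0, 0, 0], [0, 0, 0, 0, 0, 0, 0], [0, 0, 0, 0, 0, 0, 0], [0, 0, 0, 0, 0, 0, 0]])

```text
clock: 3.82
eef_pos: [0.4118, 0.2101, 0.0409]
tool_rot: [0.524, 0.851, 0.001, 0.001]
ft_force: [-1.0, -0.6, 7.3]
grip_width: 0.0497
grasp_force: 61.0
```

Call:
move_arm(deltas=[[0, 0, 0, -5, 0, 0, 0], [0, 0, 0, -15, 0, 0, 0], [0, 0, 0, -25, 0, 0, 0], [0, 0, 0, -25, 0, 0, 0], [0, 0, 0, -10, 0, 0, 0], [0, 0, 0, 0, 0, 0, 0]])

```text
clock: 4.32
eef_pos: [0.4131, 0.2108, 0.1225]
tool_rot: [0.525, 0.851, 0.003, 0.002]
ft_force: [0.8, 0.4, -1.2]
grip_width: 0.0498
grasp_force: 62.5
```

```bash
python3 - <<'E'
from h import *
im=bot.camera("scene"); cv2.imwrite("pics/s3.png",cv2.resize(im[130:290,200:420],None,fx=3.6,fy=3.6,interpolation=cv2.INTER_CUBIC))
for d in bot.outline_of("pulley","scene")[:1]:
    v,u=np.nonzero(d["pixels"]);print(d["conf"],d["rect"],onz("scene",(u.mean(),v.mean()),.11).round(4))
go(.5876,.1497,.115,121.9,6)
E
```

```text
0.79 [257.0, 193.6, 18.6, 29.3] [0.4228 0.2203 0.11  ]
pose [0.4111 0.2098 0.1195] h 116.7 clock 4.42 down [ 0.001  0.    -1.   ]
total shift mm [-133.1  130.6    4.7] turn -5.2
[-22.2, 21.8, 0.8, np.float64(-0.86)]
[-22.5, 21.4, 0.8, np.float64(-0.86)]
[-22.8, 21.1, 0.8, np.float64(-0.86)]
[-23.1, 20.7, 0.8, np.float64(-0.86)]
[-23.4, 20.4, 0.8, np.float64(-0.86)]
[-23.8, 20.0, 0.8, np.float64(-0.86)]
```

View pics/s3.png

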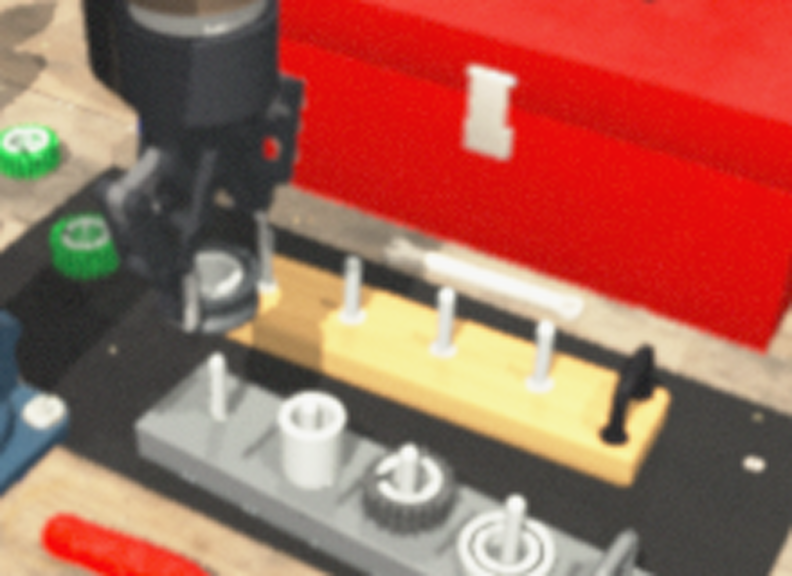

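```bash
python3 - <<'E'
from h import *
for u in [(219,270),(221,272)]: print(onz("scene",np.array(u)/3.6+[200,130]-.36,.1255).round(4))
n=np.radians(117)
E
```

```text
[0.4179 0.2185 0.1255]
[0.4181 0.2165 0.1255]
```

Call:
move_arm(deltas=[[0, -14, 13, 0, 0, 0, -0.8], [0, -22, 21.4, 0, 0, 0, -0.9], [0, -22.8, 21.1, 0, 0, 0, -0.9], [0, -23, 20.7, 0, 0, 0, -0.9], [0, -23.4, 20.4, 0, 0, 0, -0.9], [0, -18, 15, 0, 0, 0, -0.8], [0, -10, 12, 0, 0, 0, 0], [0, 0, 6, 0, 0, 0, 0], [0, 0, 0, 0, 0, 0, 0]])

```text
clock: 5.17
eef_pos: [0.5888, 0.157, 0.1171]
tool_rot: [0.486, 0.874, -0.001, -0.001]
ft_force: [-0.8, -0.2, -1.5]
grip_width: 0.0498
grasp_force: 62.5
```

```bash
python3 - <<'E'
from h import *
for c,(a,b,w,h) in dict(top=(270,110,110,80),scene=(300,170,110,80)).items():
    im=bot.camera(c); cv2.imwrite(f"pics/{c}4.png",cv2.resize(im[b:b+h,a:a+w],None,fx=3.6,fy=3.6,interpolation=cv2.INTER_CUBIC))
cv2.imwrite("pics/g4.png",np.hstack([cv2.imread(f"pics/{c}4.png") for c in("top","scene")]))
go(.5876,.1497,.115,121.9)
E
```

```text
pose [0.5873 0.1572 0.1178] h 122.0 clock 5.27 down [-0.003 -0.001 -1.   ]
total shift mm [-6.6 -3.7  2.8] turn 0.1
```

View pics/g4.png

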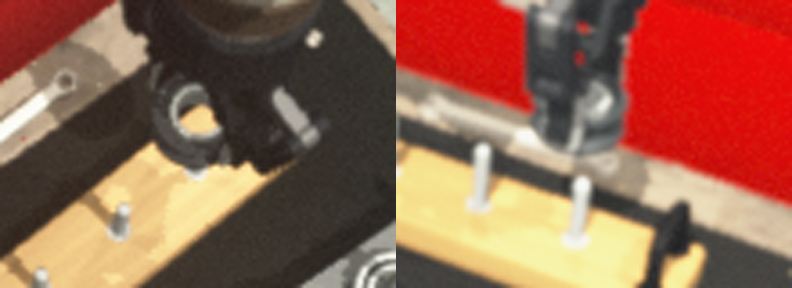

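```bash
python3 - <<'E'
from h import *
g=lambda u,o:np.array(u)/3.6+o-.36
for z in(.114,.124,.134):print(z,onz("top",g((196,111),[270,110]),z).round(4),onz("scene",g((202,98),[300,170]),z).round(4))
# triangulate
(o1,d1),(o2,d2)=ray("top",g((196,111),[270,110])),ray("scene",g((200,98),[300,170]))
A=np.stack([d1,-d2],1);s=np.linalg.lstsq(A,o2-o1,rcond=None)[0];print(o1+d1*s[0],o2+d2*s[1])
E
```

```text
0.114 [0.5952 0.1575 0.114 ] [0.6025 0.1646 0.114 ]
0.124 [0.5914 0.1592 0.124 ] [0.5937 0.1541 0.124 ]
0.134 [0.5876 0.161  0.134 ] [0.5849 0.1437 0.134 ]
[0.59287652 0.15854832 0.12015928] [0.59519196 0.15760196 0.12120473]
```

Call:
move_arm(deltas=[[0, -4, -2, 0, 0, 0, 0], [0, -4, -1.7, 5, 0, 0, 0], [0, 0, 0, 10, 0, 0, 0], [0, 0, 0, 8, 0, 0, 0], [0, 0, 0, 2, 0, 0, 0], [0, 0, 0, 0, 0, 0, 0]])

```text
clock: 5.77
eef_pos: [0.5887, 0.1481, 0.0927]
tool_rot: [0.485, 0.874, -0.001, -0.001]
ft_force: [-0.1, -0.8, -1.5]
grip_width: 0.0497
grasp_force: 62.5
```

```bash
python3 - <<'E'
from h import *
for c,(a,b,w,h) in dict(top=(280,110,80,60),scene=(320,180,80,60)).items():
    im=bot.camera(c); cv2.imwrite(f"pics/{c}5.png",cv2.resize(im[b:b+h,a:a+w],None,fx=5,fy=5,interpolation=cv2.INTER_CUBIC))
cv2.imwrite("pics/g5.png",np.hstack([cv2.imread(f"pics/{c}5.png") for c in("top","scene")]))
go(.5884,.1484,.115,121.9)
E
```

```text
pose [0.5898 0.1483 0.094 ] h 121.9 clock 5.87 down [-0.001 -0.    -1.   ]
total shift mm [  0.8  -1.2 -21. ] turn 0.0
```

View pics/g5.png

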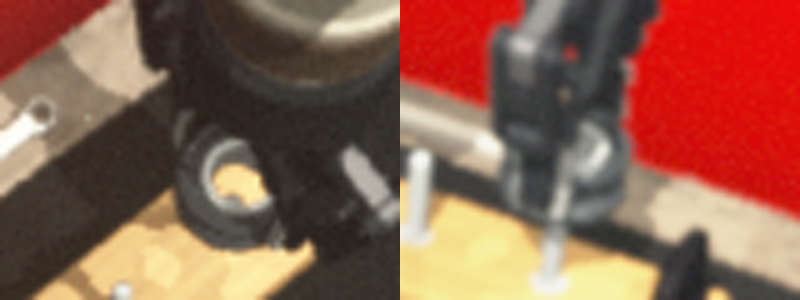

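```bash
python3 - <<'E'
from h import *
t=lambda P:((proj("top",P)[0]-[280,110]+.36)*5).round(); s=lambda P:((proj("scene",P)[0]-[320,180]+.36)*5+[400,0]).round()
a=np.array([.5893,.1483]);p=[.5876,.1497]
for z in(.078,.1): print("axis",z,t([*a,z]),s([*a,z]))
for z in(.025,.069): print("peg",z,t([*p,z]),s([*p,z]))
c=np.array([[*(a+.026*np.array([np.cos(q),np.sin(q)])),.078] for q in np.arange(0,6.3,.1)])
S=np.array([s(x) for x in c]);print("bottom rim scene x",S[:,0].min(),S[:,0].max(),"y max",S[:,1].max())
c[:,2]=.1;T=np.array([t(x) for x in c]);print("top rim topview",T.min(0),T.max(0))
E
```

```text
axis 0.078 [236. 197.] [568. 188.]
axis 0.1 [243. 178.] [574. 146.]
peg 0.025 [219. 243.] [550. 285.]
peg 0.069 [231. 208.] [561. 205.]
bottom rim scene x 504.0 633.0 y max 230.0
top rim topview [179. 119.] [306. 238.]
```

Call:
move_arm(deltas=[[0, -1, -1, 5, 0, 0, 0], [0, 0, 0, 10, 0, 0, 0], [0, 0, 0, 10, 0, 0, 0], [0, 0, 0, 10, 0, 0, 0], [0, 0, 0, 7, 0, 0, 0], [0, 0, 0, 4, 0, 0, 0], [0, 0, 0, 2, 0, 0, 0], [0, 0, 0, 0, 0, 0, 0]])

```text
clock: 6.53
eef_pos: [0.5893, 0.1468, 0.0455]
tool_rot: [0.485, 0.874, -0.0, -0.0]
ft_force: [0.6, -0.4, -1.2]
grip_width: 0.0497
grasp_force: 62.5
```

Call:
move_arm(deltas=[[0, 0, 0, 2, 0, 0, 0], [0, 0, 0, 1, 0, 0, 0], [0, 0, 0, 1, 0, 0, 0], [0, 0, 0, 0, 0, 0, 0]])

```text
clock: 6.87
eef_pos: [0.5898, 0.1469, 0.0425]
tool_rot: [0.485, 0.874, 0.0, 0.0]
ft_force: [0.1, 0.4, -1.7]
grip_width: 0.0497
grasp_force: 62.5
```

Call:
move_arm(deltas=[[0, 0, 0, 1, 0, 0, 0], [0, 0, 0, 1, 0, 0, 0], [0, 0, 0, 1, 0, 0, 0], [0, 0, 0, 0, 0, 0, 0]])

```text
clock: 7.2
eef_pos: [0.59, 0.147, 0.041]
tool_rot: [0.485, 0.874, 0.0, 0.001]
ft_force: [-2.8, -0.2, 7.3]
grip_width: 0.0501
grasp_force: 63.3
```

Call:
move_arm(deltas=[[0.85, 0, 0, 0, 0, 0, 0], [0.85, 0, 0, 0, 0, 0, 0], [0.85, 0, 0, 0, 0, 0, 0], [0.85, 0, 0, -5, 0, 0, 0], [0.85, 0, 0, -15, 0, 0, 0], [0.85, 0, 0, -30, 0, 0, 0], [0.85, 0, 0, -30, 0, 0, 0], [0.85, 0, 0, -20, 0, 0, 0], [0.85, 0, 0, 0, 0, 0, 0]])

```text
clock: 7.95
eef_pos: [0.593, 0.1477, 0.1453]
tool_rot: [0.485, 0.874, 0.003, 0.004]
ft_force: [0.7, 0.1, 1.2]
grip_width: 0.0726
grasp_force: 0.0
```

```bash
python3 - <<'E'
from h import *
go(.4417,.1535,.13,117,5)
E
```

```text
pose [0.593  0.1477 0.1453] h 121.9 clock 7.95 down [ 0.01   0.002 -1.   ]
total shift mm [  85.  -125.5   13.8] turn 4.9
[17.0, -25.1, 3.1, np.float64(0.98)]
[16.5, -25.4, 3.1, np.float64(0.98)]
[16.1, -25.6, 3.1, np.float64(0.98)]
[15.7, -25.9, 3.1, np.float64(0.98)]
[15.2, -26.2, 3.1, np.float64(0.98)]
```

Call:
move_arm(deltas=[[0.85, 10, -15, 0, 0, 0, 1], [0.85, 17, -25, 0, 0, 0, 1], [0.85, 16, -25.5, 0, 0, 0, 1], [0.85, 16, -26, 3, 0, 0, 1], [0.85, 15, -22, 5, 0, 0, 0.9], [0.85, 10, -12, 5, 0, 0, 0], [0.85, 0, 0, 0, 0, 0, 0], [0.85, 0, 0, 0, 0, 0, 0]])

```text
clock: 8.62
eef_pos: [0.4386, 0.1582, 0.1261]
tool_rot: [0.522, 0.853, -0.0, -0.0]
ft_force: [1.2, -0.1, 0.5]
grip_width: 0.0725
grasp_force: 0.0
```

```bash
python3 - <<'E'
from h import *
go(.4417,.1535,.045,117)
for c,(a,b,w,h) in dict(top=(280,110,110,110),scene=(230,180,160,110)).items():
    im=bot.camera(c); cv2.imwrite(f"pics/{c}6.png",cv2.resize(im[b:b+h,a:a+w],None,fx=2.9,fy=2.9,interpolation=cv2.INTER_CUBIC))
cv2.imwrite("pics/g6.png",np.hstack([cv2.imread(f"pics/{c}6.png") for c in("top","scene")]))
E
```

```text
pose [0.4386 0.1582 0.1261] h 117.1 clock 8.62 down [-0. -0. -1.]
total shift mm [-5.6  0.6 81.1] turn 0.1
```

View pics/g6.png

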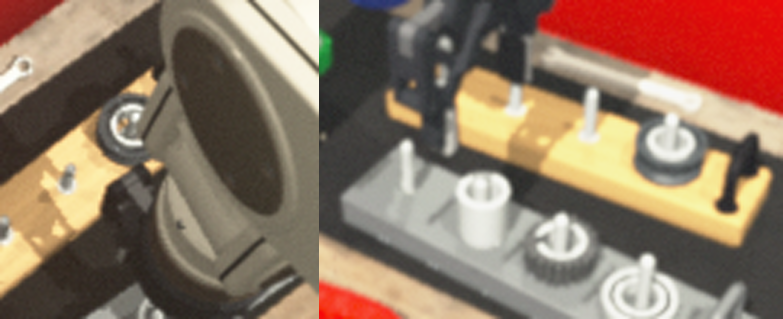

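Call:
move_arm(deltas=[[0.85, -3, 0, 10, 0, 0, 0], [0.85, -2.5, 0, 22, 0, 0, 0], [0.85, 0, 0, 22, 0, 0, 0], [0.85, 0, 0, 15, 0, 0, 0], [0.85, 0, 0, 9, 0, 0, 0], [0.85, 0, 0, 3, 0, 0, 0], [0, 0, 0, 0, 0, 0, 0], [0, 0, 0, 0, 0, 0, 0], [0, 0, 0, 0, 0, 0, 0], [0, 0, 0, 0, 0, 0, 0]])

```text
clock: 9.55
eef_pos: [0.4429, 0.1536, 0.0466]
tool_rot: [0.522, 0.853, 0.001, 0.001]
ft_force: [0.2, -1.5, -0.4]
grip_width: 0.0314
grasp_force: 59.4
```

Call:
move_arm(deltas=[[0, 0, 0, 0, 0, 0, 0], [0, 0, 0, 0, 0, 0, 0], [0, 0, 0, 0, 0, 0, 0], [0, 0, 0, 0, 0, 0, 0]])

```text
clock: 9.88
eef_pos: [0.4429, 0.1537, 0.0465]
tool_rot: [0.522, 0.853, 0.001, 0.001]
ft_force: [0.0, -0.5, 6.0]
grip_width: 0.0315
grasp_force: 60.1
```

Call:
move_arm(deltas=[[0, 0, 0, -5, 0, 0, 0], [0, 0, 0, -15, 0, 0, 0], [0, 0, 0, -25, 0, 0, 0], [0, 0, 0, -20, 0, 0, 0], [0, 0, 0, -10, 0, 0, 0], [0, 0, 0, 0, 0, 0, 0]])

```text
clock: 10.38
eef_pos: [0.4431, 0.1538, 0.1228]
tool_rot: [0.522, 0.853, 0.002, 0.001]
ft_force: [-0.3, 0.0, -1.4]
grip_width: 0.0311
grasp_force: 59.6
```

```bash
cat >> h.py <<'E'
def cyl(c,x,y,zb,h,r):
    q=np.linspace(0,2*np.pi,60); P=np.array([[x+r*np.cos(t),y+r*np.sin(t),z] for z in(zb,zb+h) for t in q])
    p=proj(c,P); return np.r_[p.min(0),p.max(0)].round(1)
def chk(n,c,dz,h,r):
    bot.camera(c); o=bot.get_obs(); x,y,z=o["eef_pos"]
    for d in bot.outline_of(n,c)[:2]:
        l,t,w,hh=d["rect"]; print(c,n,round(d["conf"],2),"seen",np.round([l,t,l+w,t+hh],1),"expect",cyl(c,x,y,z-dz,h,r))
E
python3 - <<'E'
from h import *
chk("sleeve","scene",.0215,.038,.017)
go(.5548,.2023,.12,121.9,5)
E
```

```text
scene sleeve 0.68 seen [280.9 205.2 297.6 235.9] expect [278.5 208.9 297.4 236.8]
pose [0.4414 0.1532 0.1202] h 117.0 clock 10.48 down [-0.  0. -1.]
total shift mm [-7.800e+00  1.233e+02  1.000e-01] turn -4.9
[-1.6, 24.7, 0.0, np.float64(-0.97)]
[-2.0, 24.6, 0.0, np.float64(-0.97)]
[-2.4, 24.6, 0.0, np.float64(-0.97)]
[-2.8, 24.6, 0.0, np.float64(-0.97)]
[-3.2, 24.5, 0.0, np.float64(-0.97)]
```

Call:
move_arm(deltas=[[0, -1, 12, 0, 0, 0, -0.9], [0, -2, 24, 0, 0, 0, -1], [0, -2.4, 24.6, 0, 0, 0, -1], [0, -2.6, 24.6, 0, 0, 0, -1], [0, 0, 22, 0, 0, 0, -1], [0, 0, 12, 0, 0, 0, 0], [0, 0, 4, 4, 0, 0, 0], [0, 0, 0, 4, 0, 0, 0], [0, 0, 0, 0, 0, 0, 0]])

```text
clock: 11.23
eef_pos: [0.5505, 0.206, 0.1096]
tool_rot: [0.485, 0.874, -0.002, -0.002]
ft_force: [-1.1, -0.8, -1.3]
grip_width: 0.0315
grasp_force: 59.8
```

```bash
python3 - <<'E'
from h import *
for c in("top","scene"): chk("sleeve",c,.0215,.038,.017)
go(.5548,.2023,.12,121.9)
E
```

```text
top sleeve 0.42 seen [295.3 161.5 305.1 174.3] expect [294.3 154.  312.6 176.1]
scene sleeve 0.5 seen [317.6 182.7 333.  208.4] expect [314.2 182.6 331.9 207.6]
scene sleeve 0.26 seen [236.9 232.3 382.3 321.1] expect [314.2 182.6 331.9 207.6]
pose [0.5519 0.2064 0.1122] h 121.9 clock 11.43 down [-0.001 -0.    -1.   ]
total shift mm [-5.   0.3 -7.8] turn 0.0
```

Call:
move_arm(deltas=[[0, -3.5, 0.5, 0, 0, 0, 0], [0, 0, 0, 5, 0, 0, 0], [0, 0, 0, 10, 0, 0, 0], [0, 0, 0, 12, 0, 0, 0], [0, 0, 0, 12, 0, 0, 0], [0, 0, 0, 10, 0, 0, 0], [0, 0, 0, 7, 0, 0, 0], [0, 0, 0, 3, 0, 0, 0], [0, 0, 0, 0, 0, 0, 0]])

```text
clock: 12.18
eef_pos: [0.5543, 0.2039, 0.0521]
tool_rot: [0.485, 0.874, -0.001, -0.001]
ft_force: [-0.0, -1.2, -0.3]
grip_width: 0.0313
grasp_force: 59.8
```

Call:
move_arm(deltas=[[0, 0, 0, 2, 0, 0, 0], [0, 0, 0, 1.5, 0, 0, 0], [0, 0, 0, 1, 0, 0, 0], [0, 0, 0, 0.5, 0, 0, 0], [0, 0, 0, 0, 0, 0, 0]])

```text
clock: 12.6
eef_pos: [0.5552, 0.2042, 0.0485]
tool_rot: [0.485, 0.874, 0.0, 0.0]
ft_force: [-0.6, 0.4, -0.5]
grip_width: 0.0315
grasp_force: 59.8
```

Call:
move_arm(deltas=[[0, 0, 0, 1, 0, 0, 0], [0, 0, 0, 1, 0, 0, 0], [0, 0, 0, 0.7, 0, 0, 0], [0, 0, 0, 0, 0, 0, 0]])

```text
clock: 12.93
eef_pos: [0.5552, 0.2043, 0.0466]
tool_rot: [0.485, 0.874, 0.0, 0.0]
ft_force: [-2.9, -0.4, 5.0]
grip_width: 0.0317
grasp_force: 60.4
```

Call:
move_arm(deltas=[[0.85, 0, 0, 0, 0, 0, 0], [0.85, 0, 0, 0, 0, 0, 0], [0.85, 0, 0, 0, 0, 0, 0], [0.85, 0, 0, -5, 0, 0, 0], [0.85, 0, 0, -15, 0, 0, 0], [0.85, 0, 0, -30, 0, 0, 0], [0.85, 0, 0, -25, 0, 0, 0], [0.85, 0, 0, -10, 0, 0, 0], [0.85, 0, 0, 0, 0, 0, 0]])

```text
clock: 13.68
eef_pos: [0.5573, 0.205, 0.1342]
tool_rot: [0.485, 0.874, 0.003, 0.002]
ft_force: [-0.0, 0.6, -0.2]
grip_width: 0.0723
grasp_force: 0.0
```

```bash
python3 - <<'E'
from h import *
go(.4724,.103,.12,117,5)
E
```

```text
pose [0.5573 0.205  0.1342] h 121.9 clock 13.68 down [ 0.007  0.002 -1.   ]
total shift mm [ -41.7 -126.1   13.4] turn 4.9
[-8.3, -25.2, 2.8, np.float64(0.99)]
[-8.8, -25.0, 2.8, np.float64(0.99)]
[-9.2, -24.9, 2.8, np.float64(0.99)]
[-9.6, -24.7, 2.8, np.float64(0.99)]
[-10.1, -24.6, 2.8, np.float64(0.99)]
```

Call:
move_arm(deltas=[[0.85, -5, -15, 0, 0, 0, 1], [0.85, -8.5, -25, 0, 0, 0, 1], [0.85, -9, -25, 0, 0, 0, 1], [0.85, -10, -25, 3, 0, 0, 1], [0.85, -9.5, -22, 4, 0, 0, 0.9], [0.85, -4, -13, 4, 0, 0, 0], [0.85, 0, 0, 0, 0, 0, 0], [0.85, 0, 0, 0, 0, 0, 0]])

```text
clock: 14.35
eef_pos: [0.4678, 0.1021, 0.1185]
tool_rot: [0.523, 0.852, -0.001, -0.001]
ft_force: [0.8, 0.6, 0.8]
grip_width: 0.0727
grasp_force: 0.0
```

```bash
python3 - <<'E'
from h import *
bot.camera("scene")
for d in bot.outline_of("gear","scene")[:3]:print(d["conf"],d["rect"])
print(cyl("scene",.4724,.103,.025,.02,.024))
go(.4724,.103,.039,117)
E
```

```text
0.79 [210.2, 186.1, 24.1, 21.4]
0.76 [300.2, 256.6, 27.6, 21.7]
0.6 [197.8, 163.8, 20.5, 14.8]
[301.7 254.  327.4 279.7]
pose [0.4695 0.1031 0.1193] h 117.0 clock 14.45 down [ 0.  0. -1.]
total shift mm [-1.4  2.5 80.3] turn 0.0
```

Call:
move_arm(deltas=[[0.85, -1, 2.5, 10, 0, 0, 0], [0.85, 0, 0, 22, 0, 0, 0], [0.85, 0, 0, 22, 0, 0, 0], [0.85, 0, 0, 15, 0, 0, 0], [0.85, 0, 0, 9, 0, 0, 0], [0.85, 0, 0, 3, 0, 0, 0], [0, 0, 0, 0, 0, 0, 0], [0, 0, 0, 0, 0, 0, 0], [0, 0, 0, 0, 0, 0, 0], [0, 0, 0, 0, 0, 0, 0]])

```text
clock: 15.28
eef_pos: [0.4727, 0.1032, 0.0397]
tool_rot: [0.522, 0.853, 0.001, 0.001]
ft_force: [-0.2, -0.0, 1.6]
grip_width: 0.046
grasp_force: 61.7
```

Call:
move_arm(deltas=[[0, 0, 0, 0, 0, 0, 0], [0, 0, 0, 0, 0, 0, 0], [0, 0, 0, 0, 0, 0, 0]])

```text
clock: 15.53
eef_pos: [0.4727, 0.1031, 0.0396]
tool_rot: [0.522, 0.853, 0.001, 0.001]
ft_force: [-0.2, 1.8, 6.2]
grip_width: 0.0461
grasp_force: 62.1
```

Seat height is TCP 0.0396. Now I'll lift it and measure the offset.

Call:
move_arm(deltas=[[0, 0, 0, -5, 0, 0, 0], [0, 0, 0, -15, 0, 0, 0], [0, 0, 0, -25, 0, 0, 0], [0, 0, 0, -20, 0, 0, 0], [0, 0, 0, -10, 0, 0, 0], [0, 0, 0, 0, 0, 0, 0]])

```text
clock: 16.03
eef_pos: [0.473, 0.103, 0.1159]
tool_rot: [0.522, 0.853, 0.001, 0.002]
ft_force: [0.3, 0.4, -1.2]
grip_width: 0.0459
grasp_force: 61.8
```

```bash
python3 - <<'E'
from h import *
chk("gear","scene",.0146,.02,.024)
go(.522,.2549,.113,121.9,6)
E
```

```text
scene gear 0.63 seen [196.1 164.3 218.4 177.2] expect [302.5 224.7 330.  251.2]
scene gear 0.6 seen [316.  226.  333.7 247.4] expect [302.5 224.7 330.  251.2]
pose [0.4712 0.1027 0.1134] h 117.0 clock 16.13 down [-0. -0. -1.]
total shift mm [112.5 114.4   0.3] turn -4.9
[18.8, 19.1, 0.1, np.float64(-0.81)]
[18.5, 19.3, 0.1, np.float64(-0.81)]
[18.2, 19.6, 0.1, np.float64(-0.81)]
[17.9, 19.8, 0.1, np.float64(-0.81)]
[17.6, 20.1, 0.1, np.float64(-0.81)]
[17.4, 20.3, 0.1, np.float64(-0.81)]
```

Call:
move_arm(deltas=[[0, 10, 10, 0, 0, 0, -0.8], [0, 18.5, 19, 0, 0, 0, -0.8], [0, 18, 19.6, 0, 0, 0, -0.8], [0, 18, 20, 0, 0, 0, -0.8], [0, 17.6, 20, 0, 0, 0, -0.8], [0, 17, 15, 0, 0, 0, -0.8], [0, 10, 8, 0, 0, 0, 0], [0, 4, 3, 5, 0, 0, 0], [0, 0, 0, 5, 0, 0, 0], [0, 0, 0, 0, 0, 0, 0]])

```text
clock: 16.97
eef_pos: [0.5139, 0.2563, 0.1013]
tool_rot: [0.486, 0.874, -0.002, -0.001]
ft_force: [-0.8, -0.5, -1.1]
grip_width: 0.0457
grasp_force: 61.8
```

```bash
python3 - <<'E'
from h import *
o=bot.get_obs(); x,y,z=o["eef_pos"]
for c,(a,b,w,h) in dict(top=(250,135,80,60),scene=(260,170,80,60)).items():
    im=bot.camera(c); q=cv2.resize(im[b:b+h,a:a+w],None,fx=5,fy=5,interpolation=cv2.INTER_CUBIC)
    for zz in(z-.0146,z+.0054):
        t=np.linspace(0,2*np.pi,60); P=np.c_[x+.024*np.cos(t),y+.024*np.sin(t),0*t+zz]
        cv2.polylines(q,[((proj(c,P)-[a,b]+.4)*5).astype(int)],True,(0,255,255) if zz>z else (255,255,0),1)
    cv2.imwrite(f"pics/{c}7.png",q)
cv2.imwrite("pics/g7.png",np.hstack([cv2.imread(f"pics/{c}7.png") for c in("top","scene")]))
go(.522,.2549,.113,121.9)
E
```

```text
pose [0.5148 0.2559 0.1026] h 121.7 clock 17.07 down [-0.002 -0.002 -1.   ]
total shift mm [ -4.7   5.6 -10.4] turn -0.2
```

View pics/g7.png

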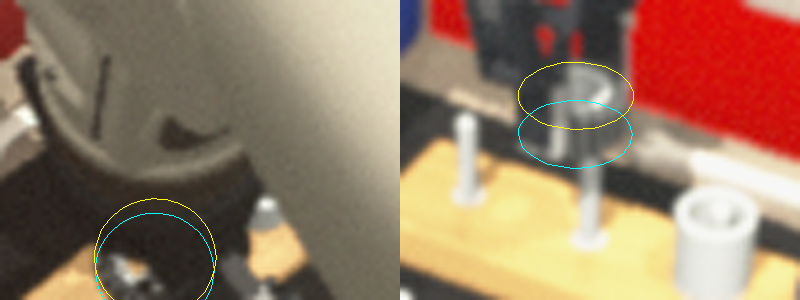

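Call:
move_arm(deltas=[[0, -2, 3, 0, 0, 0, 0], [0, -1.5, 2.5, 4, 0, 0, 0], [0, 0, 0, 8, 0, 0, 0], [0, 0, 0, 12, 0, 0, 0], [0, 0, 0, 12, 0, 0, 0], [0, 0, 0, 10, 0, 0, 0], [0, 0, 0, 7, 0, 0, 0], [0, 0, 0, 3, 0, 0, 0], [0, 0, 0, 1, 0, 0, 0], [0, 0, 0, 0, 0, 0, 0]])

```text
clock: 17.9
eef_pos: [0.5223, 0.2574, 0.0465]
tool_rot: [0.486, 0.874, -0.0, -0.0]
ft_force: [0.1, -0.0, -1.4]
grip_width: 0.0461
grasp_force: 61.8
```

Call:
move_arm(deltas=[[0, 0, 0, 2, 0, 0, 0], [0, 0, 0, 1.5, 0, 0, 0], [0, 0, 0, 1, 0, 0, 0], [0, 0, 0, 1, 0, 0, 0], [0, 0, 0, 0.7, 0, 0, 0], [0, 0, 0, 0, 0, 0, 0]])

```text
clock: 18.4
eef_pos: [0.5222, 0.2574, 0.0403]
tool_rot: [0.486, 0.874, -0.0, -0.0]
ft_force: [-0.7, 0.2, -2.5]
grip_width: 0.0462
grasp_force: 61.8
```

Call:
move_arm(deltas=[[0, 0, 0, 0.7, 0, 0, 0], [0, 0, 0, 0.7, 0, 0, 0], [0, 0, 0, 0, 0, 0, 0]])

```text
clock: 18.65
eef_pos: [0.5224, 0.2575, 0.0397]
tool_rot: [0.486, 0.874, 0.0, 0.0]
ft_force: [-2.2, -1.3, 3.3]
grip_width: 0.0461
grasp_force: 62.2
```

Seated. I'll release it and go to the bearing.

Call:
move_arm(deltas=[[0.85, 0, 0, 0, 0, 0, 0], [0.85, 0, 0, 0, 0, 0, 0], [0.85, 0, 0, 0, 0, 0, 0], [0.85, 0, 0, -5, 0, 0, 0], [0.85, 0, 0, -15, 0, 0, 0], [0.85, 0, 0, -30, 0, 0, 0], [0.85, 0, 0, -25, 0, 0, 0], [0.85, 0, 0, -10, 0, 0, 0], [0.85, 0, 0, 0, 0, 0, 0]])

```text
clock: 19.4
eef_pos: [0.5245, 0.2585, 0.1275]
tool_rot: [0.486, 0.874, 0.003, 0.002]
ft_force: [0.3, 0.2, -0.0]
grip_width: 0.0726
grasp_force: 0.0
```

```bash
python3 - <<'E'
from h import *
bot.camera("scene")
for d in bot.outline_of("bearing","scene")[:1]:print(d["conf"],d["rect"])
print(cyl("scene",.4947,.0446,.025,.012,.0235))
go(.4947,.0446,.12,117,8)
E
```

```text
0.57 [329.8, 277.0, 24.7, 21.4]
[328.3 272.7 354.5 296.6]
pose [0.5222 0.2573 0.1237] h 121.8 clock 19.5 down [ 0.  0. -1.]
total shift mm [-166.3 -135.5    3.7] turn 4.8
[-20.8, -16.9, 0.5, np.float64(0.6)]
[-21.0, -16.7, 0.5, np.float64(0.6)]
[-21.1, -16.5, 0.5, np.float64(0.6)]
[-21.3, -16.3, 0.5, np.float64(0.6)]
[-21.5, -16.0, 0.5, np.float64(0.6)]
[-21.6, -15.8, 0.5, np.float64(0.6)]
[-21.8, -15.6, 0.5, np.float64(0.6)]
[-22.0, -15.4, 0.5, np.float64(0.6)]
```

Call:
move_arm(deltas=[[0.85, -12, -10, 0, 0, 0, 0.6], [0.85, -21, -17, 0, 0, 0, 0.6], [0.85, -21, -17, 0, 0, 0, 0.6], [0.85, -21, -16, 0, 0, 0, 0.6], [0.85, -21.5, -16, 0, 0, 0, 0.6], [0.85, -21.6, -16, 0, 0, 0, 0.6], [0.85, -22, -15.6, 0, 0, 0, 0.6], [0.85, -17, -16, 5, 0, 0, 0.6], [0.85, -8, -8, 5, 0, 0, 0], [0.85, 0, 0, 0, 0, 0, 0]])

```text
clock: 20.33
eef_pos: [0.4862, 0.047, 0.1114]
tool_rot: [0.524, 0.852, -0.002, -0.002]
ft_force: [-0.2, 0.5, 0.0]
grip_width: 0.0721
grasp_force: 0.0
```

```bash
python3 - <<'E'
from h import *
go(.4947,.0446,.036,117)
E
```

```text
pose [0.4862 0.047  0.1114] h 116.8 clock 20.33 down [-0.006 -0.001 -1.   ]
total shift mm [-6.1  6.9 75.3] turn -0.2
```

Call:
move_arm(deltas=[[0.85, 0, 0, 10, 0, 0, 0], [0.85, 0, 0, 0, 0, 0, 0], [0.85, 0, 0, 0, 0, 0, 0]])

```text
clock: 20.58
eef_pos: [0.4887, 0.0501, 0.1029]
tool_rot: [0.522, 0.853, -0.0, -0.001]
ft_force: [0.0, 1.1, 0.6]
grip_width: 0.0729
grasp_force: 0.0
```

```bash
python3 - <<'E'
from h import *
go(.4947,.0446,.036,117)
E
```

```text
pose [0.4887 0.0501 0.1029] h 117.1 clock 20.58 down [-0.002  0.    -1.   ]
total shift mm [-7.7  3.  66.9] turn 0.1
```

Call:
move_arm(deltas=[[0.85, -4, 2, 5, 0, 0, 0], [0.85, -3.5, 1, 15, 0, 0, 0], [0.85, 0, 0, 20, 0, 0, 0], [0.85, 0, 0, 15, 0, 0, 0], [0.85, 0, 0, 8, 0, 0, 0], [0.85, 0, 0, 3, 0, 0, 0], [0.85, 0, 0, 0, 0, 0, 0]])

```text
clock: 21.17
eef_pos: [0.4949, 0.044, 0.0374]
tool_rot: [0.522, 0.853, -0.0, -0.0]
ft_force: [0.0, 0.3, -0.0]
grip_width: 0.072
grasp_force: 0.0
```

Call:
move_arm(deltas=[[0, 0, 0, 0, 0, 0, 0], [0, 0, 0, 0, 0, 0, 0], [0, 0, 0, 0, 0, 0, 0], [0, 0, 0, 0, 0, 0, 0], [0, 0, 0, 0, 0, 0, 0], [0, 0, 0, 0, 0, 0, 0]])

```text
clock: 21.67
eef_pos: [0.4964, 0.0439, 0.0394]
tool_rot: [0.522, 0.853, 0.001, 0.001]
ft_force: [-0.9, 0.1, 6.0]
grip_width: 0.0435
grasp_force: 61.4
```

Call:
move_arm(deltas=[[0, 0, 0, -3, 0, 0, 0], [0, 0, 0, -7, 0, 0, 0], [0, 0, 0, -15, 0, 0, 0], [0, 0, 0, -20, 0, 0, 0], [0, 0, 0, -15, 0, 0, 0], [0, 0, 0, -12, 0, 0, 0], [0, 0, 0, 0, 0, 0, 0]])

```text
clock: 22.25
eef_pos: [0.4971, 0.0438, 0.113]
tool_rot: [0.522, 0.853, 0.002, 0.002]
ft_force: [0.2, -0.0, -0.2]
grip_width: 0.0438
grasp_force: 61.2
```

```bash
python3 - <<'E'
from h import *
o=bot.get_obs(); x,y,z=o["eef_pos"]
for c,(a,b,w,h) in dict(top=(330,140,90,80),scene=(290,210,100,80)).items():
    im=bot.camera(c); q=cv2.resize(im[b:b+h,a:a+w],None,fx=4,fy=4,interpolation=cv2.INTER_CUBIC)
    t=np.linspace(0,2*np.pi,60); P=np.c_[x+.0235*np.cos(t),y+.0235*np.sin(t),0*t+z-.0144]
    cv2.polylines(q,[((proj(c,P)-[a,b]+.4)*4).astype(int)],True,(255,255,0),1)
    cv2.imwrite(f"pics/{c}8.png",q)
cv2.imwrite("pics/g8.png",np.hstack([cv2.imread(f"pics/{c}8.png") for c in("top","scene")]))
go(.4892,.3075,.115,121.9,10)
E
```

```text
pose [0.4954 0.0437 0.1104] h 117.0 clock 22.35 down [ 0.001  0.    -1.   ]
total shift mm [237.8 114.4  -4.6] turn -4.9
[23.8, 11.4, -0.5, np.float64(-0.49)]
[23.7, 11.6, -0.5, np.float64(-0.49)]
[23.6, 11.8, -0.5, np.float64(-0.49)]
[23.5, 12.0, -0.5, np.float64(-0.49)]
[23.4, 12.2, -0.5, np.float64(-0.49)]
[23.3, 12.4, -0.5, np.float64(-0.49)]
[23.2, 12.6, -0.5, np.float64(-0.49)]
[23.1, 12.8, -0.5, np.float64(-0.49)]
[23.0, 13.0, -0.5, np.float64(-0.49)]
[22.8, 13.2, -0.5, np.float64(-0.49)]
```

View pics/g8.png

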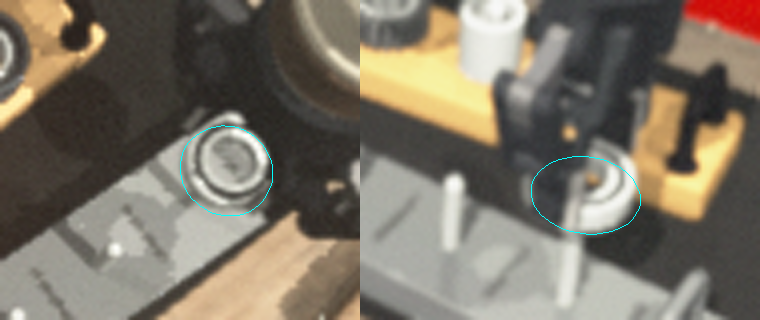

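Call:
move_arm(deltas=[[0, 12, 6, 0, 0, 0, -0.4], [0, 23.8, 11.5, 0, 0, 0, -0.5], [0, 23.7, 11.6, 0, 0, 0, -0.5], [0, 23.6, 11.8, 0, 0, 0, -0.5], [0, 23.5, 12, 0, 0, 0, -0.5], [0, 23.4, 12.2, 0, 0, 0, -0.5], [0, 23.3, 12.4, 0, 0, 0, -0.5], [0, 23.2, 12.6, 0, 0, 0, -0.5], [0, 23, 12.8, 0, 0, 0, -0.5], [0, 20, 11, 0, 0, 0, -0.5]])

```text
clock: 23.18
eef_pos: [0.4861, 0.2921, 0.1084]
tool_rot: [0.485, 0.875, -0.001, -0.001]
ft_force: [1.0, -0.0, -1.5]
grip_width: 0.0436
grasp_force: 61.1
```

Call:
move_arm(deltas=[[0, 12, 5, 0, 0, 0, 0], [0, 5, 0, 0, 0, 0, 0], [0, 0, 0, 0, 0, 0, 0], [0, 0, 0, 0, 0, 0, 0]])

```text
clock: 23.52
eef_pos: [0.4818, 0.3068, 0.1093]
tool_rot: [0.486, 0.874, -0.001, -0.0]
ft_force: [-0.6, 0.4, -0.6]
grip_width: 0.0433
grasp_force: 61.1
```

```bash
python3 - <<'E'
from h import *
o=bot.get_obs(); x,y,z=o["eef_pos"]
for c,(a,b,w,h) in dict(top=(220,160,90,80),scene=(225,150,100,80)).items():
    im=bot.camera(c); q=cv2.resize(im[b:b+h,a:a+w],None,fx=4,fy=4,interpolation=cv2.INTER_CUBIC)
    t=np.linspace(0,2*np.pi,60); P=np.c_[x+.0235*np.cos(t),y+.0235*np.sin(t),0*t+z-.0144]
    cv2.polylines(q,[((proj(c,P)-[a,b]+.4)*4).astype(int)],True,(255,255,0),1)
    cv2.imwrite(f"pics/{c}9.png",q)
cv2.imwrite("pics/g9.png",np.hstack([cv2.imread(f"pics/{c}9.png") for c in("top","scene")]))
go(.4892,.3075,.11,121.9)
E
```

```text
pose [0.4824 0.3066 0.1098] h 121.8 clock 23.62 down [-0.001 -0.001 -1.   ]
total shift mm [-2.8  6.3 -0.2] turn -0.1
```

View pics/g9.png

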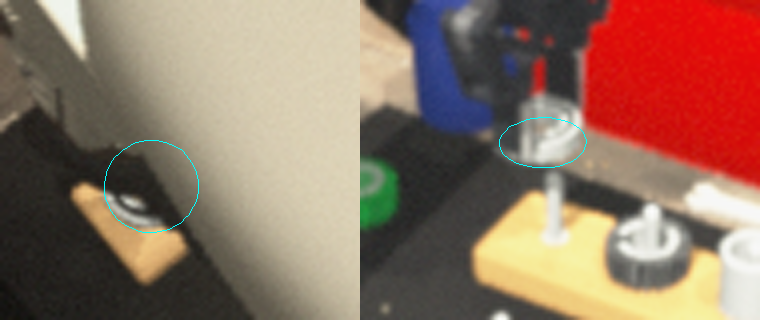

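Call:
move_arm(deltas=[[0, -1, 3, 0, 0, 0, 0], [0, -1, 3.3, 4, 0, 0, 0], [0, 0, 0, 8, 0, 0, 0], [0, 0, 0, 12, 0, 0, 0], [0, 0, 0, 12, 0, 0, 0], [0, 0, 0, 9, 0, 0, 0], [0, 0, 0, 5, 0, 0, 0], [0, 0, 0, 2, 0, 0, 0], [0, 0, 0, 0, 0, 0, 0]])

```text
clock: 24.37
eef_pos: [0.4886, 0.3094, 0.0573]
tool_rot: [0.485, 0.874, -0.001, -0.0]
ft_force: [-0.7, 0.4, -0.6]
grip_width: 0.0434
grasp_force: 61.1
```

```bash
python3 - <<'E'
from h import *
go(.4892,.3075,.0394,121.9)
E
```

```text
pose [0.4886 0.3094 0.0573] h 121.9 clock 24.37 down [-0.001 -0.001 -1.   ]
total shift mm [-1.9 -0.5 18. ] turn 0.0
```

Call:
move_arm(deltas=[[0, -1, 0, 3, 0, 0, 0], [0, 0, 0, 3, 0, 0, 0], [0, 0, 0, 2, 0, 0, 0], [0, 0, 0, 1, 0, 0, 0], [0, 0, 0, 0, 0, 0, 0]])

```text
clock: 24.78
eef_pos: [0.4892, 0.3087, 0.0488]
tool_rot: [0.485, 0.874, -0.0, -0.0]
ft_force: [0.4, 0.0, -1.5]
grip_width: 0.0433
grasp_force: 61.1
```

Call:
move_arm(deltas=[[0, 0, 0, 1.5, 0, 0, 0], [0, 0, 0, 1, 0, 0, 0], [0, 0, 0, 1, 0, 0, 0], [0, 0, 0, 0, 0, 0, 0]])

```text
clock: 25.12
eef_pos: [0.4893, 0.3087, 0.0453]
tool_rot: [0.485, 0.874, -0.0, -0.0]
ft_force: [-0.1, -0.7, -1.5]
grip_width: 0.0434
grasp_force: 61.1
```

Call:
move_arm(deltas=[[0, 0, 0, 1, 0, 0, 0], [0, 0, 0, 1, 0, 0, 0], [0, 0, 0, 1, 0, 0, 0], [0, 0, 0, 0, 0, 0, 0]])

```text
clock: 25.45
eef_pos: [0.4893, 0.3087, 0.0422]
tool_rot: [0.485, 0.874, -0.0, -0.0]
ft_force: [-0.3, -0.1, -1.0]
grip_width: 0.0433
grasp_force: 61.1
```

Call:
move_arm(deltas=[[0, 0, 0, 1, 0, 0, 0], [0, 0, 0, 1, 0, 0, 0], [0, 0, 0, 0, 0, 0, 0]])

```text
clock: 25.7
eef_pos: [0.4893, 0.3087, 0.0403]
tool_rot: [0.485, 0.874, -0.0, -0.0]
ft_force: [0.6, 1.1, -1.3]
grip_width: 0.0434
grasp_force: 61.1
```

Call:
move_arm(deltas=[[0, 0, 0, 1, 0, 0, 0], [0, 0, 0, 0.7, 0, 0, 0], [0, 0, 0, 0, 0, 0, 0]])

```text
clock: 25.95
eef_pos: [0.4895, 0.3088, 0.0395]
tool_rot: [0.485, 0.874, 0.0, 0.0]
ft_force: [-1.4, -1.2, 3.5]
grip_width: 0.0435
grasp_force: 61.6
```

Contact came at the grasp height, so the bearing was level. I'll release it, retreat and check.

Call:
move_arm(deltas=[[0.85, 0, 0, 0, 0, 0, 0], [0.85, 0, 0, 0, 0, 0, 0], [0.85, 0, 0, 0, 0, 0, 0], [0.85, 0, 0, -5, 0, 0, 0], [0.85, 0, 0, -15, 0, 0, 0], [0.85, 0, 0, -30, 0, 0, 0], [0.85, 0, 0, -35, 0, 0, 0], [0.85, 0, 0, -35, 0, 0, 0], [0.85, -20, -25, -10, 0, 0, 0], [0.85, -20, -25, 0, 0, 0, 0]])

```text
clock: 26.78
eef_pos: [0.471, 0.2503, 0.1734]
tool_rot: [0.484, 0.875, 0.004, 0.003]
ft_force: [0.6, -0.9, 0.2]
grip_width: 0.0726
grasp_force: 0.0
```

Call:
move_arm(deltas=[[0.85, -20, -25, 0, 0, 0, 0], [0.85, -20, -25, 0, 0, 0, 0], [0.85, -20, -25, 0, 0, 0, 0], [0.85, -20, -20, 0, 0, 0, 0], [0.85, 0, 0, 0, 0, 0, 0], [0.85, 0, 0, 0, 0, 0, 0]])

```text
clock: 27.28
eef_pos: [0.4297, 0.1292, 0.1694]
tool_rot: [0.487, 0.874, 0.0, 0.0]
ft_force: [1.0, 0.7, 0.7]
grip_width: 0.0727
grasp_force: 0.0
```

```bash
python3 - <<'E'
from h import *
q=[]
for c,(a,b,w,h) in dict(top=(230,120,140,120),scene=(240,170,150,120)).items():
    q.append(cv2.resize(bot.camera(c)[b:b+h,a:a+w],None,fx=2.7,fy=2.7,interpolation=cv2.INTER_CUBIC))
cv2.imwrite("pics/g10.png",np.hstack(q)); o=bot.get_obs(); print(o["eef_pos"],o["ft_force"],abs(o["joint_vel"]).max())
E
```

```text
[0.43042808 0.13070081 0.16930014] [ 0.25890871  0.43559214 -1.0230059 ] 0.017427622072319935
```

View pics/g10.png

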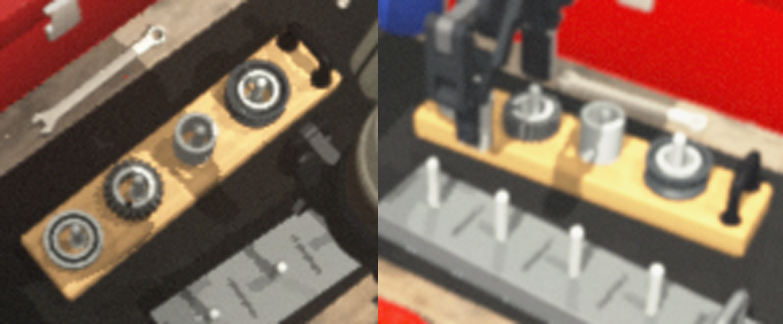

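The top half of the last picture shows pulley (258,92), sleeve (194,138), gear (132,188) and bearing (72,240) lying flat over their pegs in order from the handle. The gripper is clear of everything.

```bash
python3 -c "
from workcell import bot
print(bot.job_done())"
```

```text
the job is handed in; nothing more can be done
None
```

I moved all four parts to the wooden rack in the order asked: pulley on the peg next to the handle, then sleeve, gear and bearing. In the last picture they lie flat over their pegs with the gripper clear; I handed the job in at about 27 s, and no verdict came back.

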